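# Stir the waxed beads and cover the bowl again

### The arm

A 6-joint arm with a two-finger parallel gripper is mounted at the origin on the work surface. World frame = base frame: x ahead of the robot, y to its left, z up, the work surface at z = 0. Lengths are in m, angles in rad, forces in N, time in s.
With the tool pointing down it reaches from about 0.425 to 0.95 m from the base axis. Payload 3.5 kg.
Tool frame: the origin (TCP) lies midway between the tips of the shut fingers; the grasp point (between the pads) lies 19 mm behind it; z points along the fingers, y is the line along which they close (so a half turn about z gives the same grasp; the last joint's range is limited). The gripper opens to 85 mm and grips with 20 to 120 N. Pads are 22 mm wide; open, the fingers measure 114 mm over their backs; the gripper's body (76 mm by 85 mm) begins 54 mm behind the grasp point. The pads swing forward as they close: fully open they stand 13 mm farther back than shut.
Start: joints at [1.034, 0.286, 1.577, -0, 1.279, -0.15], TCP at [0.255, 0.625, 0.231] pointing down, gripper open.
Joint ranges: [-2.77, 2.77], [-0.9, 2.22], [0.21, 2.48], [-1.53, 4.67], [0.24, 2.81], [-2.84, 2.84]. Speed limits (rad/s): [2.79, 2.79, 3.14, 3.14, 3.14, 3.14].

### API

Orientations are given as a unit quaternion [x, y, z, w].
In Python, from plant import get_state, read_camera, ctrl gives the robot as it stands.
- The arm moves only by the shell command python3 -m crank 'ROWS' [FORCE]. ROWS is JSON, a list of rows, each a list of 3 entries, a list of its own where there are three numbers: the shift along the tool's x, y, z in mm, then the turn about the tool's z in degrees, then the closure in counts, from 0 (fully open) to 255 (shut). In form: [[[tx, ty, tz], yaw, claw], ...]. A call has 1 to 10 rows; each row is the pose to reach, as a shift and turn from the pose commanded when the call began, along the tool's axes at that moment; what a row does not reach only later rows make up. A row lasts 1/10 s, in which the tool goes at most 50 mm and 8.59 degrees, less where a joint would pass 70% of its speed; a pose out of reach is approached as far as the arm can. A call with a gripper value outside its range is refused whole. The fingers move at their own pace and stop on an object; FORCE is the grip in N (left out, the last holds). Time passes only in rows, so rows that repeat a pose let the fingers close. It gives the time, the measured TCP pose, the force, the opening and the grip force at its end, in the units of the state.
- get_state(): the state, without advancing time (a new reading comes with each control period).
- read_camera(name): name is "side" or "top"; returns a dict with "frame" (480x640x3 uint8, blue, green, red), "range_z" (480x640 float32, m along the optical axis (not along the pixel's ray), 0 where there is no reading), "vfov" (degrees; the focal length in pixels is half the picture's height over the tangent of half this angle, whatever the lens; pixels are square), "cx", "cy" (the principal point, pixels), "k1" (the pictures are not rectified: a ray, as slopes to the right and down, at radius r is drawn at 1 + k1 r^2 times it, then the intrinsics apply), "origin" and "orientation" of the camera in the world. Camera axes: x right, y down, z forward; pixel columns grow to the right and rows downward; lengths in m; the calibration is good to about 2 mm. A picture is of the moment at which its call begins.
- ctrl.sign_off(): hands the job in; it is judged then, once.
The state is a dict: "time": time; "qpos": joint angles; "dq": joint speeds; "joint_efforts": joint torques, N m; "eef_pos": TCP position; "tcp_rot": TCP orientation; "contact_force": force on the tool from outside, world axes, zero at the start; "wrist_torque": the same for the moment, N m; "opening": opening from 0.0 (shut) to 1.0 (fully open); "finger_force": force on a finger pad.
Only numpy, scipy, OpenCV 4.12 (cv2) and the standard library are available. Lean on these libraries where they do the work, as an engineer would, in place of code of your own. Each camera call takes 0.05 s, during which the arm holds its last target. There are 200 camera calls.

### The job

Freshly waxed wooden beads are resting in the covered wooden bowl and must not stick together: lift the lid off, lay it on the cork mat with its knob up, then take the stirring rod from the tin and, holding it upright with its foot down among the beads, stir them round the bowl in wide circles, three full turns, so that the beads all round the bowl are shifted. Then stand the rod back in the tin, and after that put the lid back on the bowl so that it sits flat and fully home. Keep all the beads in the bowl, do not touch them with the fingers, and leave the chisel, the wooden block and the jar of twigs where they are.

Things in the scene. Friction and masses are not known exactly. Their poses are not given: they have to be found in the camera images.
- bowl: Round open wooden bowl, fixed to the table, 70 mm high, outer diameter 154 mm at the foot and 200 mm at the rim, wall 6 mm; inner floor 8 mm above the table, flat, inner diameter about 144 mm there and 188 mm at the rim. Origin: centre of the underside, on the table; z up. At the start the lid lies on it.
- lid: Round pale wooden lid with an upright round knob, 30 mm thick, to be taken from above. From its underside up: a plug 168 mm across, 0 to 8 mm (goes loosely into the bowl's mouth); a flange 208 mm across, 8 to 18 mm (lies on the rim); the knob, 18 to 58 mm. Origin: centre of the plug's underside, z up the knob; 62 mm above the table when fully home. 0.15 to 0.3 kg.
- mat: Square cork mat 180 x 180 mm, 6 mm thick, fixed; the place for the lid while stirring. Origin: centre of its underside, on the table.
- tin: Squat open metal tin, fixed, 60 mm outer diameter, 70 mm high, wall 3 mm, inner floor 5 mm above the table, inner diameter 54 mm. The stirring rod stands in it. Origin: centre of the underside, on the table.
- rod: Turned wooden stirring rod 160 mm long, standing in the tin: bevelled foot 29 mm thick and 26 mm tall, narrowing up to 36 mm, then a plain round shaft 22 mm thick to the top. Take it by the shaft from above, 115 to 130 mm above its foot, and grip it firmly. Origin: centre of the foot's underside; z up the shaft. About 0.08 kg.
- rod_tip (a point): Centre of the underside of the stirring rod's foot (same as its origin). While stirring it must be lower than the tops of the beads (within about 18 mm of the bowl's inner floor) and pass round the bowl's centre at a radius of about 28 to 40 mm (the foot stays clear of the wall).
- bead0: Cube-shaped wooden bead, 20 mm; origin: centre of its underside at the start. One of seven beads that lie in a ring 76 mm across on the bowl's floor; the middle is clear at first. About 11 g.
- bead1: Barrel-shaped wooden bead, upright, 23 mm across, 24 mm tall; origin: centre of its underside at the start. One of seven beads that lie in a ring 76 mm across on the bowl's floor; the middle is clear at first. About 11 g.
- bead2: Cube-shaped wooden bead, 20 mm; origin: centre of its underside at the start. One of seven beads that lie in a ring 76 mm across on the bowl's floor; the middle is clear at first. About 11 g.
- bead3: Barrel-shaped wooden bead, upright, 23 mm across, 24 mm tall; origin: centre of its underside at the start. One of seven beads that lie in a ring 76 mm across on the bowl's floor; the middle is clear at first. About 11 g.
- bead4: Cube-shaped wooden bead, 20 mm; origin: centre of its underside at the start. One of seven beads that lie in a ring 76 mm across on the bowl's floor; the middle is clear at first. About 11 g.
- bead5: Barrel-shaped wooden bead, upright, 23 mm across, 24 mm tall; origin: centre of its underside at the start. One of seven beads that lie in a ring 76 mm across on the bowl's floor; the middle is clear at first. About 11 g.
- bead6: Cube-shaped wooden bead, 20 mm; origin: centre of its underside at the start. One of seven beads that lie in a ring 76 mm across on the bowl's floor; the middle is clear at first. About 11 g.
- chisel: Bystander: wood chisel with dark wooden handle, 210 mm long, lying on the table; origin on the table at mid-length, handle towards its -x, blade +x.
- block: Bystander: dark wooden block 110 x 75 x 40 mm with a rectangular pocket in the top; origin: centre of its underside.
- jar: Bystander: glass jar 90 mm across and 120 mm high with beaded twigs up to about 330 mm high and 80 mm out; origin: centre of its underside.

How it is judged:
By the outcome, as a careful person would: the job done as asked, in the order asked, and still so for the second after the job is handed in, with the robot touching nothing.
It also fails if it takes over 72 s, if anything falls off the work surface, if the arm or the gripper's body presses on something with over 40 N, if the wrist force passes 120 N, or if a joint passes its speed limit or range.

## Working session

There is one attempt and no reset: what is moved stays moved. The work goes in short steps, Python scripts to look and compute and a shell command to move; the robot and the scene stay as the last step left them, time stands still between calls to the robot, and variables do not carry over. Pictures are saved under pics/ and viewed, at most 10 in all, crops included, and the job is handed in when it is done.

```bash
mkdir -p pics
cat > h.py <<'E'
import numpy as np, cv2
from scipy.spatial.transform import Rotation as R
from plant import get_state, read_camera, ctrl
def cloud(c):
    h,w=c["range_z"].shape; f=h/2/np.tan(np.radians(c["vfov"])/2)
    K=np.array([[f,0,c["cx"]],[0,f,c["cy"]],[0,0,1.]])
    u,v=np.meshgrid(np.arange(w),np.arange(h))
    p=np.stack([u,v],-1).reshape(-1,1,2).astype(np.float64)
    n=cv2.undistortPoints(p,K,np.array([c["k1"],0,0,0,0.])).reshape(h,w,2)
    z=c["range_z"][...,None]
    P=np.concatenate([n*z,z],-1)@R.from_quat(c["orientation"]).as_matrix().T+np.array(c["origin"])
    P[c["range_z"]<=0]=np.nan
    return P
E
python3 - <<'E'
from h import *
for n in("top","side"):
    c=read_camera(n); cv2.imwrite(f"pics/{n}0.png",c["frame"]); np.save(n+"0.npy",cloud(c)); print(n,c["origin"],R.from_quat(c["orientation"]).as_matrix().round(2).tolist())
s=get_state(); print(s, R.from_quat(s["tcp_rot"]).as_matrix().round(3))
E
```

```text
top [0.49405612 0.07531748 1.31901599] [[0.02, -0.99, 0.1], [-1.0, -0.02, -0.02], [0.02, -0.1, -0.99]]
side [ 0.237949   -0.47206289  0.82238851] [[0.81, -0.45, 0.37], [-0.58, -0.62, 0.53], [-0.01, -0.65, -0.76]]
{'time': 0.1, 'qpos': array([ 1.03400799e+00,  2.87136218e-01,  1.57803721e+00, -3.23426416e-05,
        1.27859666e+00, -1.50004201e-01]), 'dq': array([ 0.00120511, -0.00065818, -0.00316824, -0.00035957,  0.00096982,
       -0.00091075]), 'joint_efforts': array([-2.23121679e-04, -4.07295477e+01, -2.93700296e+01, -1.89643015e-04,
        3.36552446e-03, -1.14796514e-06]), 'eef_pos': array([0.25429194, 0.62462412, 0.23004248]), 'tcp_rot': array([ 1.92184124e-01,  9.81358282e-01, -1.03036400e-03, -3.51979126e-04]), 'contact_force': array([ 0.06684511, -0.32387633, -0.2497393 ]), 'wrist_torque': array([ 0.05906863, -0.01218895, -0.02685706]), 'finger_force': 0.0, 'opening': 0.9970973839354219} [[-0.926  0.377 -0.001]
 [ 0.377  0.926 -0.002]
 [ 0.    -0.002 -1.   ]]
```

View pics/top0.png

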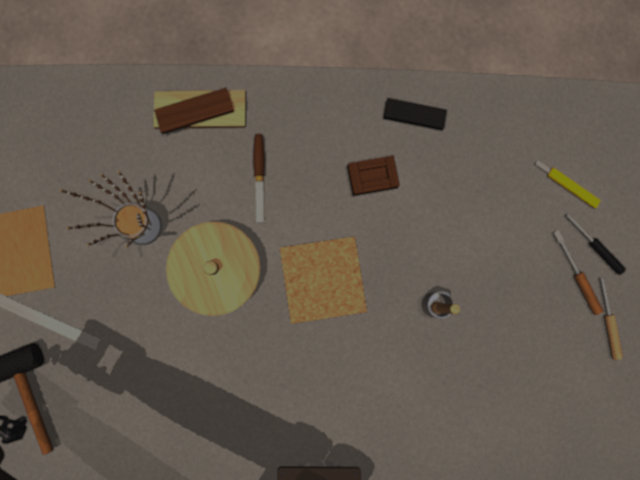

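View pics/side0.png

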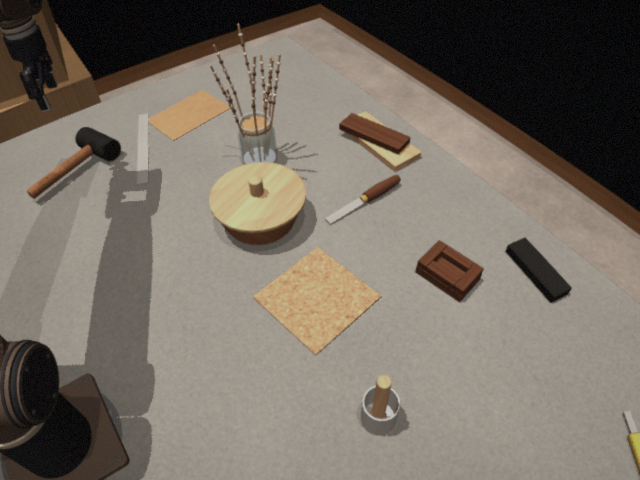

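The top view shows the lid at (213,267) with its knob at (212,267), the mat at (323,280), the tin at (440,304) with the rod's top at (455,309), and the jar's twigs just left of and above the bowl. The side view shows the same layout, with the rod's top at (383,382).

Run:
```python
from h import *
T=np.load("top0.npy"); S=np.load("side0.npy")
def fit(P):  # algebraic circle
    A=np.c_[2*P[:,:2],np.ones(len(P))]; s=np.linalg.lstsq(A,(P[:,:2]**2).sum(1),rcond=None)[0]
    return s[:2],np.sqrt(s[2]+s[:2]@s[:2])
for nm,P,(r0,r1,c0,c1),(k0,k1),(t0,t1,q0,q1) in(("top",T,(210,325,155,270),(240,295,185,240),(285,325,415,475)),("side",S,(160,250,200,315),(170,205,240,270),(365,440,350,410))):
    print(nm,"table z",np.nanmedian(P[150:200,290:330,2]) if nm=="top" else np.nanmedian(P[330:350,200:240,2]))
    a=P[r0:r1,c0:c1].reshape(-1,3); f=a[(a[:,2]>.07)&(a[:,2]<.09)]
    h=cv2.minEnclosingCircle(f[:,:2].astype(np.float32)); print(" flange z",np.median(f[:,2]),"circ",h, "mean",f.mean(0))
    a=P[k0:k1,c0:c1].reshape(-1,3); k=a[(a[:,2]>.112)&(a[:,2]<.13)]; print(" knob",len(k),k.mean(0),np.ptp(k,axis=0))
    a=P[t0:t1,q0:q1].reshape(-1,3)
    for lo,hi in((.062,.08),(.09,.11),(.11,.13),(.13,.15),(.15,.158),(.158,.18)):
        k=a[(a[:,2]>lo)&(a[:,2]<hi)]
        if len(k)>3: print(" rod/tin",lo,len(k),k.mean(0).round(4),np.ptp(k,axis=0).round(4), fit(k) if len(k)>8 else "")
c=read_camera("top"); hsv=cv2.cvtColor(c["frame"],cv2.COLOR_BGR2HSV)
m=(hsv[...,1]>110); m[:, :275]=0; m[:,372:]=0; m[:230]=0; m[330:]=0
p=T[m]; p=p[(p[:,2]<.02)]; print("mat",np.median(p[:,2]),cv2.minAreaRect((p[:,:2]*1000).astype(np.float32)))
j=T[150:260,50:210].reshape(-1,3); j=j[j[:,2]>.135]; print("twigs",np.nanmin(j,0),np.nanmax(j,0))
```

```text
Traceback (most recent call last):
ValueError: too many values to unpack (expected 2)
```

Run:
```python
from h import *
T=np.load("top0.npy"); S=np.load("side0.npy")
def fit(P):
    A=np.c_[2*P[:,:2],np.ones(len(P))]; s=np.linalg.lstsq(A,(P[:,:2]**2).sum(1),rcond=None)[0]
    return s[:2].round(4),np.sqrt(s[2]+s[:2]@s[:2]).round(4)
for nm,P,(r0,r1,c0,c1),(k0,k1,l0,l1),(t0,t1,q0,q1) in(("top",T,(210,325,155,270),(240,295,185,240),(285,325,415,475)),("side",S,(160,250,200,315),(170,205,240,270),(365,440,350,410))):
    print(nm,"table z",np.nanmedian(P[150:200,290:330,2]) if nm=="top" else np.nanmedian(P[330:350,200:240,2]))
    a=P[r0:r1,c0:c1].reshape(-1,3); f=a[(a[:,2]>.07)&(a[:,2]<.09)]
    print(" flange z",np.median(f[:,2]),cv2.minEnclosingCircle(f[:,:2].astype(np.float32)),"mean",f.mean(0))
    a=P[k0:k1,l0:l1].reshape(-1,3); k=a[(a[:,2]>.112)&(a[:,2]<.13)]; print(" knob",len(k),k.mean(0),np.ptp(k,axis=0))
    a=P[t0:t1,q0:q1].reshape(-1,3)
    for lo,hi in((.062,.08),(.09,.11),(.11,.13),(.13,.15),(.15,.158),(.158,.18)):
        k=a[(a[:,2]>lo)&(a[:,2]<hi)]
        if len(k)>3: print(" rod/tin",lo,len(k),k.mean(0).round(4),np.ptp(k,axis=0).round(4), fit(k) if len(k)>8 else "")
c=read_camera("top"); hsv=cv2.cvtColor(c["frame"],cv2.COLOR_BGR2HSV)
m=(hsv[...,1]>110); m[:, :275]=0; m[:,372:]=0; m[:230]=0; m[330:]=0
p=T[m]; p=p[(p[:,2]<.02)]; print("mat",np.median(p[:,2]),cv2.minAreaRect((p[:,:2]*1000).astype(np.float32)))
j=T[150:260,50:210].reshape(-1,3); j=j[j[:,2]>.135]; print("twigs",np.nanmin(j,0),np.nanmax(j,0))
```

```text
top table z 0.0005402457265412108
 flange z 0.08047278026356608 ((0.5677007436752319, 0.2711857557296753), 0.13782040774822235) mean [0.54433837 0.24643324 0.08046751]
 knob 153 [0.54516516 0.2451832  0.12034158] [0.02798603 0.02810651 0.01304179]
 rod/tin 0.062 143 [ 0.4735 -0.2572  0.0695] [0.056  0.0602 0.0157] (array([ 0.4735, -0.2614]), np.float64(0.0262))
 rod/tin 0.09 25 [ 0.4674 -0.2587  0.099 ] [0.0198 0.0092 0.019 ] (array([ 0.4667, -0.2663]), np.float64(0.0103))
 rod/tin 0.11 24 [ 0.4679 -0.2581  0.1188] [0.0193 0.0094 0.019 ] (array([ 0.4669, -0.2659]), np.float64(0.0099))
 rod/tin 0.13 32 [ 0.4678 -0.2594  0.139 ] [0.0211 0.0121 0.0194] (array([ 0.4669, -0.2671]), np.float64(0.0107))
 rod/tin 0.15 14 [ 0.4668 -0.2597  0.155 ] [0.0187 0.0248 0.0076] (array([ 0.4669, -0.2683]), np.float64(0.0118))
 rod/tin 0.158 88 [ 0.4666 -0.2663  0.165 ] [0.0187 0.0212 0.0096] (array([ 0.4665, -0.2665]), np.float64(0.0078))
side table z -0.0015085067742416358
 flange z 0.07840595417181218 ((0.5455735921859741, 0.24358448386192322), 0.10514482855796814) mean [0.5413975  0.23316101 0.0782
[... 277 characters left out ...]
0.4661, -0.2691]), np.float64(0.0106))
 rod/tin 0.11 77 [ 0.4598 -0.2748  0.1203] [0.0184 0.018  0.0198] (array([ 0.4653, -0.2702]), np.float64(0.0099))
 rod/tin 0.13 88 [ 0.4605 -0.2749  0.1402] [0.0192 0.0186 0.0193] (array([ 0.4656, -0.2703]), np.float64(0.0096))
 rod/tin 0.15 32 [ 0.4602 -0.2752  0.154 ] [0.0158 0.017  0.0079] (array([ 0.4658, -0.2703]), np.float64(0.0095))
 rod/tin 0.158 166 [ 0.4655 -0.2706  0.163 ] [0.0199 0.0199 0.0078] (array([ 0.4659, -0.2702]), np.float64(0.0075))
mat 0.00648744332634954 ((526.7865600585938, -1.3938827514648438), (177.57286071777344, 178.37759399414062), 9.690244674682617)
twigs [0.57470624 0.34877458 0.1350536 ] [0.71907814 0.49612639 0.32857132]
```

```bash
cat >> h.py <<'E'
def to(*pts):
    s=get_state(); M=R.from_quat(s["tcp_rot"]).as_matrix(); e=np.array(s["eef_pos"])
    print("tcp",e.round(4),"t",s["time"],"open",round(s["opening"],3),"F",np.round(s["contact_force"],1),"grip",round(s["finger_force"],1),"q",np.round(s["qpos"],2))
    for p in pts: print(p,"->",(M.T@(np.array(p)-e)*1000).round(1))
E
python3 -m crank '[[[-257,-246,0],0,0],[[-257,-246,0],0,0],[[-257,-246,0],0,0],[[-257,-246,0],0,0],[[-257,-246,0],0,0],[[-257,-246,0],0,0],[[-257,-246,0],0,0],[[-257,-246,0],0,0],[[-257,-246,0],0,0],[[-257,-246,0],0,0]]' 40
python3 -c "
from h import *
to((.545,.243,.231),(.545,.243,.14),(.545,.243,.088))"
```

```text
time: 1.15
eef_pos: [0.3995, 0.3009, 0.2312]
tcp_rot: [0.192, 0.981, 0.0, -0.0]
contact_force: [-0.8, -0.1, -0.0]
opening: 1.002
finger_force: 0.0
tcp [0.3995 0.3009 0.2312] t 1.15 open 1.002 F [-0.8 -0.1 -0. ] grip 0.0 q [ 0.44 -0.11  2.    0.    1.25 -0.74]
(0.545, 0.243, 0.231) -> [-1.566e+02  1.200e+00  1.000e-01]
(0.545, 0.243, 0.14) -> [-156.7    1.2   91.1]
(0.545, 0.243, 0.088) -> [-156.7    1.2  143.1]
```

```bash
python3 -m crank '[[[-50,0,0],0,0],[[-100,1,0],0,0],[[-150,1,0],0,0],[[-157,1,20],0,0],[[-157,1,60],0,0],[[-157,1,91],0,0],[[-157,1,115],0,0],[[-157,1,135],0,0],[[-157,1,143],0,0],[[-157,1,143],0,0]]'
python3 - <<'E'
from h import *
c=read_camera("side"); cv2.imwrite("pics/g1.png",cv2.resize(c["frame"][110:270,160:360],None,fx=3,fy=3)); to((.545,.243,.088))
E
```

```text
time: 2.15
eef_pos: [0.5442, 0.2433, 0.0867]
tcp_rot: [0.191, 0.982, -0.001, -0.002]
contact_force: [-0.4, -0.4, -0.6]
opening: 0.999
finger_force: 0.0
tcp [0.5452 0.2432 0.0882] t 2.2 open 1.0 F [ 0.1  0.5 -0.1] grip 0.0 q [ 0.25  0.27  1.87  0.    1.   -0.94]
(0.545, 0.243, 0.088) -> [ 0.1 -0.3  0.2]
```

View pics/g1.png

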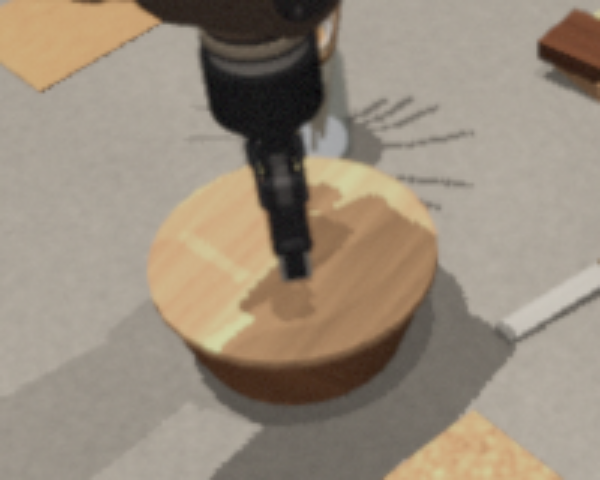

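The open fingers stand over the knob, with the near fingertip at (293,268) just above the flange and the knob hidden behind it. Next I close on the knob and lift.

```bash
python3 -m crank '[[[0,0,0],0,255],[[0,0,0],0,255],[[0,0,0],0,255],[[0,0,0],0,255],[[0,0,0],0,255],[[0,0,0],0,255],[[0,0,0],0,255],[[0,0,0],0,255],[[0,0,0],0,255]]' 60
python3 -m crank '[[[0,0,-10],0,255],[[0,0,-25],0,255],[[0,0,-45],0,255],[[0,0,-70],0,255],[[0,0,-70],0,255],[[0,0,-70],0,255]]'
python3 -c "
from h import *
to((.527,-.002,.160),(.527,-.002,.038))"
```

```text
time: 3.1
eef_pos: [0.5466, 0.2424, 0.0897]
tcp_rot: [0.192, 0.981, 0.001, 0.001]
contact_force: [-0.9, 0.0, 5.7]
opening: 0.336
finger_force: 59.8
time: 3.7
eef_pos: [0.5456, 0.242, 0.1586]
tcp_rot: [0.192, 0.981, 0.0, 0.0]
contact_force: [-0.6, 0.6, -3.4]
opening: 0.335
finger_force: 59.4
tcp [0.5456 0.242  0.1586] t 3.7 open 0.335 F [-0.6  0.6 -3.4] grip 59.4 q [ 0.25  0.19  1.84 -0.    1.12 -0.94]
(0.527, -0.002, 0.16) -> [ -74.8 -233.    -1.4]
(0.527, -0.002, 0.038) -> [ -74.8 -233.   120.6]
```

```bash
python3 -m crank '[[[-10,-30,0],0,255],[[-25,-75,0],0,255],[[-40,-122,0],0,255],[[-55,-168,0],0,255],[[-69,-214,0],0,255],[[-75,-233,0],0,255],[[-75,-233,25],0,255],[[-75,-233,60],0,255],[[-75,-233,90],0,255],[[-75,-233,105],0,255]]'
python3 -m crank '[[[0,0,10],0,255],[[0,0,16],0,255],[[0,0,19],0,255],[[0,0,19],0,255]]'
python3 - <<'E'
from h import *
c=read_camera("side"); P=cloud(c)
cv2.imwrite("pics/mat1.png",cv2.resize(c["frame"][150:360,180:440],None,fx=3,fy=2.85)); to((.527,-.002,.033))
b=P[165:245,200:315].reshape(-1,3)
# bowl rim + beads
q=b[(b[:,2]>.06)&(b[:,2]<.08)]; print("rim",cv2.minEnclosingCircle(q[:,:2].astype(np.float32)))
E
```

```text
time: 4.7
eef_pos: [0.5233, -0.0015, 0.0485]
tcp_rot: [0.192, 0.981, -0.0, -0.004]
contact_force: [0.6, 0.2, -2.8]
opening: 0.331
finger_force: 60.0
time: 5.1
eef_pos: [0.5278, -0.0021, 0.035]
tcp_rot: [0.192, 0.981, -0.0, 0.001]
contact_force: [0.2, -1.1, -3.3]
opening: 0.335
finger_force: 60.0
tcp [ 0.528  -0.0021  0.0353] t 5.15 open 0.335 F [ 0.4  0.4 -2.9] grip 60.0 q [-0.2   0.22  2.06 -0.    0.86 -1.38]
(0.527, -0.002, 0.033) -> [ 1.  -0.3  2.3]
rim ((0.49812746047973633, 0.22115658223628998), 0.08433002233505249)
```

View pics/mat1.png

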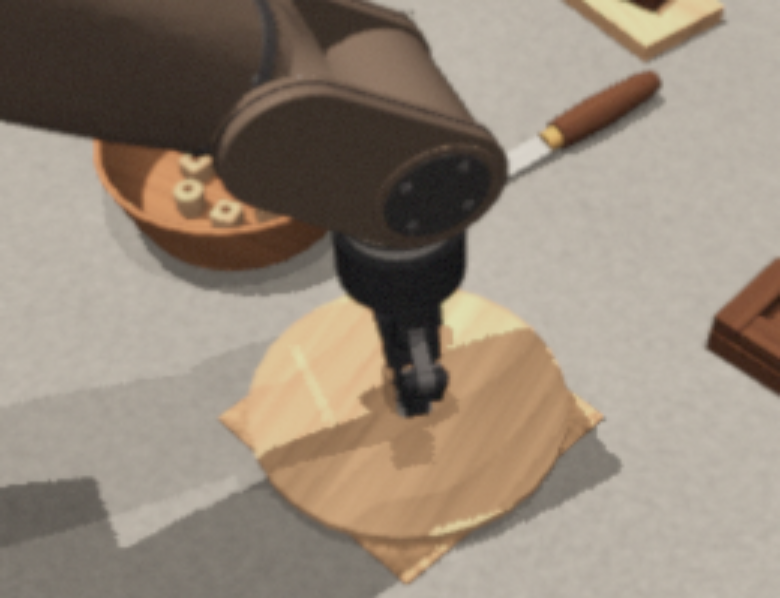

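The lid hangs level, about 2 mm above the middle of the mat, with mat corners showing at (222,418), (405,575) and (600,415). The bowl is open and beads show at (190,195). I lower it, let go and rise.

```bash
python3 -m crank '[[[0,0,2],0,255],[[0,0,3],0,255],[[0,0,3],0,255],[[0,0,3],0,0],[[0,0,3],0,0],[[0,0,3],0,0],[[0,0,3],0,0],[[0,0,3],0,0],[[0,0,3],0,0]]'
python3 -m crank '[[[0,0,-20],0,0],[[0,0,-60],0,0],[[0,0,-105],0,0],[[0,0,-150],0,0],[[0,0,-168],0,0],[[0,0,-168],0,0]]'
python3 -c "
from h import *
to((.466,-.268,.20),(.466,-.268,.106))"
```

```text
time: 6.05
eef_pos: [0.5271, -0.002, 0.0312]
tcp_rot: [0.192, 0.981, -0.0, -0.0]
contact_force: [0.2, 0.1, -0.3]
opening: 1.0
finger_force: 0.0
time: 6.65
eef_pos: [0.5294, -0.0024, 0.2036]
tcp_rot: [0.192, 0.981, 0.0, 0.004]
contact_force: [0.7, 0.8, -0.5]
opening: 0.998
finger_force: 0.0
tcp [ 0.5294 -0.0024  0.2036] t 6.65 open 0.998 F [ 0.7  0.8 -0.5] grip 0.0 q [-0.2  -0.02  1.96  0.    1.18 -1.38]
(0.466, -0.268, 0.2) -> [ -41.4 -269.9    3.5]
(0.466, -0.268, 0.106) -> [ -40.6 -270.1   97.5]
```

```bash
python3 -m crank '[[[-8,-48,0],0,0],[[-16,-98,0],0,0],[[-24,-147,0],0,0],[[-32,-196,0],0,0],[[-40,-244,0],0,0],[[-43,-270,0],0,0],[[-43,-270,0],0,0],[[-43,-270,0],0,0],[[-43,-270,0],0,0]]'
python3 - <<'E'
from h import *
for n,(t0,t1,q0,q1) in (("side",(340,440,345,415)),("top",(285,325,415,475))):
    P=cloud(read_camera(n)); a=P[t0:t1,q0:q1].reshape(-1,3); k=a[(a[:,2]>.155)&(a[:,2]<.175)]; print(n,len(k),k.mean(0) if len(k) else 0)
to((.466,-.268,.20),(.466,-.268,.106))
E
```

```text
time: 7.55
eef_pos: [0.4648, -0.2669, 0.1979]
tcp_rot: [0.192, 0.981, 0.001, -0.001]
contact_force: [-0.3, 0.7, -0.8]
opening: 1.001
finger_force: 0.0
side 151 [ 0.4637067  -0.27043958  0.16264913]
top 7 [ 0.46090896 -0.2671737   0.16321445]
tcp [ 0.4653 -0.2669  0.1986] t 7.65 open 1.003 F [-0.8 -0.3  0.8] grip 0.0 q [-0.71  0.01  1.95  0.    1.18 -1.9 ]
(0.466, -0.268, 0.2) -> [-1.1 -0.8 -1.4]
(0.466, -0.268, 0.106) -> [-1.2 -0.8 92.6]
```

```bash
python3 -m crank '[[[-1,-1,30],0,0],[[-1,-1,60],0,0],[[-1,-1,80],0,0],[[-1,-1,90],0,0],[[-1,-1,92],0,0],[[-1,-1,92],0,0]]'
python3 -m crank '[[[0,0,0],0,255],[[0,0,0],0,255],[[0,0,0],0,255],[[0,0,0],0,255],[[0,0,0],0,255],[[0,0,0],0,255],[[0,0,0],0,255],[[0,0,0],0,255],[[0,0,0],0,255]]' 100
python3 -m crank '[[[0,0,-15],0,255],[[0,0,-45],0,255],[[0,0,-90],0,255],[[0,0,-100],0,255],[[0,0,-100],0,255],[[0,0,-100],0,255]]'
python3 - <<'E'
from h import *
for n,(t0,t1,q0,q1) in (("side",(300,440,335,425)),("top",(270,340,415,500))):
    c=read_camera(n);P=cloud(c); cv2.imwrite(f"pics/rod_{n}.png",c["frame"]) 
    a=P[t0:t1,q0:q1].reshape(-1,3)
    for z in(.11,.12,.13,.14,.15,.16,.17):
        k=a[(abs(a[:,2]-z)<.005)&(np.hypot(a[:,0]-.466,a[:,1]+.268)<.04)]
        if len(k): print(n,z,len(k),k.mean(0).round(4))
to((.527,-.002,.21),(.545,.243,.21))
E
```

```text
time: 8.25
eef_pos: [0.4662, -0.2695, 0.1079]
tcp_rot: [0.192, 0.981, -0.0, 0.0]
contact_force: [0.5, -0.0, 0.7]
opening: 1.0
finger_force: 0.0
time: 9.15
eef_pos: [0.4661, -0.2698, 0.108]
tcp_rot: [0.192, 0.981, -0.0, 0.001]
contact_force: [0.5, 0.8, 4.8]
opening: 0.23
finger_force: 97.5
time: 9.75
eef_pos: [0.4648, -0.2691, 0.2059]
tcp_rot: [0.192, 0.981, 0.0, -0.001]
contact_force: [-0.8, 1.4, -1.5]
opening: 0.236
finger_force: 97.6
side 0.11 41 [ 0.4567 -0.2763  0.1101]
side 0.12 45 [ 0.4565 -0.2771  0.1206]
side 0.13 103 [ 0.4588 -0.2748  0.1303]
side 0.14 60 [ 0.459  -0.2751  0.1392]
side 0.15 41 [ 0.4585 -0.2751  0.1502]
side 0.16 45 [ 0.4588 -0.2747  0.1604]
side 0.17 42 [ 0.4585 -0.2752  0.1699]
top 0.11 12 [ 0.4624 -0.2545  0.1111]
top 0.12 13 [ 0.4628 -0.2542  0.1209]
top 0.13 27 [ 0.4587 -0.2578  0.131 ]
top 0.14 12 [ 0.4614 -0.2577  0.1383]
top 0.15 10 [ 0.4592 -0.259   0.1483]
top 0.16 6 [ 0.4593 -0.2586  0.1596]
top 0.17 4 [ 0.4594 -0.2576  0.1717]
tcp [ 0.4645 -0.2687  0.2048] t 9.85 open 0.228 F [ 0.4 -0.7 -1.7] grip 97.6 q [-0.71  0.01  1.94 -0.    1.2  -1.9 ]
(0.527, -0.002, 0.21) -> [ 42.8 270.6  -4.7]
(0.545, 0.243, 0.21) -> [118.5 504.3  -4.1]
```

View pics/rod_side.png

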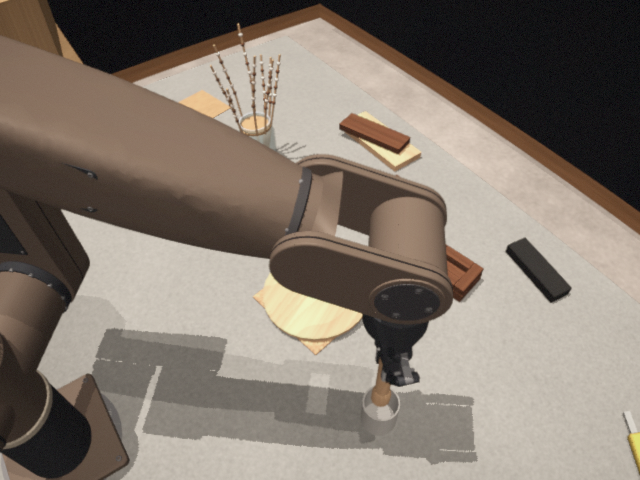

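The rod hangs upright in the gripper, its foot at (382,400) clear of the tin's mouth. The lid is flat on the mat at (318,300), and the twigs stand at (250,100).

```bash
python3 -m crank '[[[8,48,-5],0,255],[[16,97,-5],0,255],[[24,146,-5],0,255],[[33,195,-5],0,255],[[42,244,-5],0,255],[[58,292,-5],0,255],[[73,340,-5],0,255],[[90,388,-5],0,255],[[105,436,-5],0,255],[[112,468,-5],0,255]]'
python3 - <<'E'
from h import *
T=np.load("top0.npy");S=np.load("side0.npy")
a=np.concatenate([T[140:260,40:215].reshape(-1,3),S[20:165,200:300].reshape(-1,3)])
d=np.hypot(a[:,0]-.545,a[:,1]-.243)
for z in np.arange(.13,.34,.03):
    m=(a[:,2]>z)&(a[:,2]<z+.03)&(d<.4)
    if m.any(): i=np.nanargmin(np.where(m,d,9)); print(round(z,2),d[i].round(3),a[i].round(3))
to((.545,.243,.21))
for n in("top",):
    c=read_camera(n);P=cloud(c); cv2.imwrite("pics/bowl_top.png",cv2.resize(c["frame"][190:340,120:320],None,fx=3,fy=3))
    m=(P[...,2]>.064)&(P[...,2]<.078); m[:205]=0;m[325:]=0;m[:,:155]=0;m[:,275:]=0
    k=P[m]; print(n,len(k),cv2.minEnclosingCircle(k[:,:2].astype(np.float32)))
E
```

```text
time: 10.85
eef_pos: [0.5369, 0.2089, 0.21]
tcp_rot: [0.191, 0.982, -0.001, -0.002]
contact_force: [0.7, -0.7, -1.8]
opening: 0.235
finger_force: 97.9
0.13 0.159 [0.628 0.378 0.153]
0.16 0.154 [0.624 0.375 0.176]
0.19 0.145 [0.626 0.363 0.217]
0.22 0.143 [0.626 0.361 0.246]
0.25 0.14 [0.628 0.356 0.276]
0.28 0.135 [0.631 0.347 0.304]
0.31 0.133 [0.629 0.345 0.317]
tcp [0.5369 0.2089 0.21  ] t 10.85 open 0.235 F [ 0.7 -0.7 -1.8] grip 97.9 q [ 0.19  0.09  1.84  0.    1.21 -0.99]
(0.545, 0.243, 0.21) -> [ 5.3 34.6 -0.1]
top 485 ((0.5711835026741028, 0.27287620306015015), 0.13798841834068298)
```

View pics/bowl_top.png

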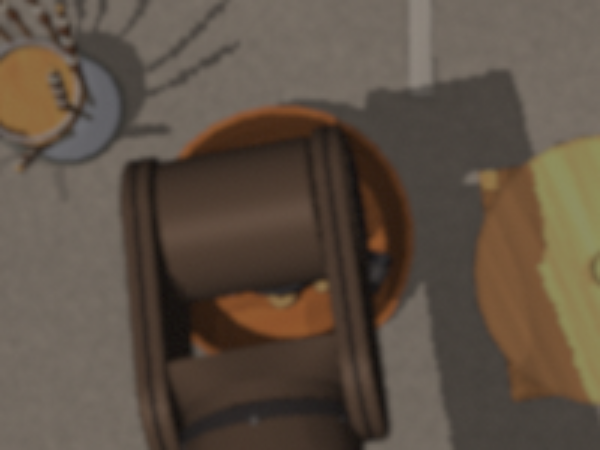

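Seen from above, the wrist hides most of the bowl; its right wall shows at (400,240), the lid edge is at (480,260) and the twigs are at the top left. I now find the bowl's centre from its outer wall, since the lid sat loosely.

Run:
```python
from h import *
from scipy.optimize import least_squares
S=np.load("side0.npy"); a=S[190:250,205:315].reshape(-1,3); a=a[(a[:,2]>.012)&(a[:,2]<.062)&(np.hypot(a[:,0]-.545,a[:,1]-.243)<.115)]
r=least_squares(lambda c:np.hypot(a[:,0]-c[0],a[:,1]-c[1])-(.077+a[:,2]/.07*.023),[.545,.243],loss="soft_l1",f_scale=.002)
print("wall",len(a),r.x,np.abs(r.fun).mean())
for n,(t0,t1,q0,q1) in (("side",(150,260,200,320)),("top",(210,325,160,270))):
    P=cloud(read_camera(n)); b=P[t0:t1,q0:q1].reshape(-1,3)
    b=b[(abs(b[:,2]-.07)<.004)]; d=np.hypot(b[:,0]-.545,b[:,1]-.243); b=b[(d>.08)&(d<.115)]
    if len(b)>10:
        r=least_squares(lambda c:np.hypot(b[:,0]-c[0],b[:,1]-c[1])-.097,[.545,.243],loss="soft_l1",f_scale=.002); print(n,len(b),r.x,np.abs(r.fun).mean())
to((.545,.243,.21))
```

```text
wall 610 [0.54417243 0.24342632] 0.000642427347247898
side 552 [0.54379625 0.24268857] 0.0019464614129717991
top 396 [0.54174724 0.24749965] 0.0018913842424338686
tcp [0.5373 0.2077 0.21  ] t 11.0 open 0.236 F [-0.7 -0.2 -0.9] grip 98.0 q [ 0.19  0.09  1.84 -0.    1.21 -0.99]
(0.545, 0.243, 0.21) -> [ 6.  35.6 -0.1]
```

```bash
python3 -m crank '[[[7,36,0],0,255],[[7,36,0],0,255],[[7,36,20],0,255],[[7,36,45],0,255],[[7,36,65],0,255],[[7,36,80],0,255],[[7,36,88],0,255],[[7,36,92],0,255],[[7,36,92],0,255]]'
python3 - <<'E'
from h import *
c=read_camera("side"); cv2.imwrite("pics/stir0.png",cv2.resize(c["frame"][110:270,160:360],None,fx=3,fy=3)); to((.544,.244,.118))
E
```

```text
time: 11.9
eef_pos: [0.5457, 0.2417, 0.1203]
tcp_rot: [0.192, 0.981, -0.0, -0.0]
contact_force: [-0.5, -0.2, -0.3]
opening: 0.232
finger_force: 98.2
tcp [0.5461 0.242  0.121 ] t 11.95 open 0.236 F [-0.4  0.  -0.4] grip 98.2 q [ 0.25  0.23  1.86 -0.    1.05 -0.94]
(0.544, 0.244, 0.118) -> [2.7 1.1 3. ]
```

View pics/stir0.png

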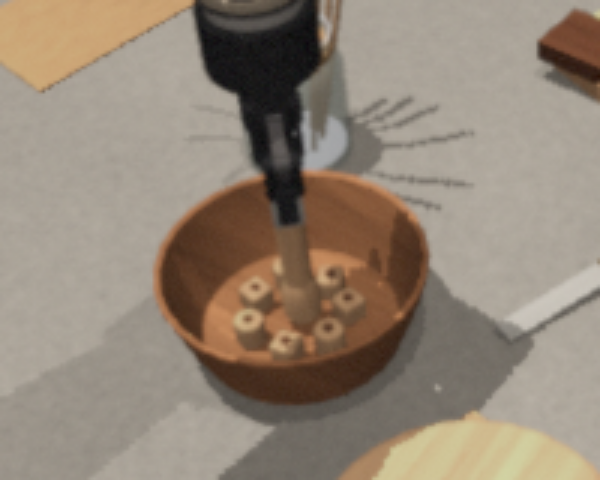

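The rod's foot stands at (300,310), low in the clear middle of the ring with the seven beads around it. Now the first quarter turn, spiralling out, and then a half turn.

```bash
python3 -m crank '[[[11,1,2],0,255],[[16,6,2],0,255],[[19,14,2],0,255],[[17,24,2],0,255],[[11,32,2],0,255],[[1,34,2],0,255],[[-9,32,2],0,255],[[-18,28,2],0,255],[[-26,20,2],0,255],[[-30,11,2],0,255]]'
python3 -m crank '[[[-2,-10,0],0,255],[[0,-20,0],0,255],[[5,-30,0],0,255],[[12,-37,0],0,255],[[21,-42,0],0,255],[[31,-43,0],0,255],[[42,-42,0],0,255],[[51,-37,0],0,255],[[58,-30,0],0,255],[[63,-20,0],0,255]]'
python3 - <<'E'
from h import *
c=read_camera("side"); cv2.imwrite("pics/stir1.png",cv2.resize(c["frame"][110:270,160:360],None,fx=3,fy=3)); to((.544,.244,.116))
E
```

```text
time: 12.95
eef_pos: [0.5782, 0.2395, 0.1182]
tcp_rot: [0.193, 0.981, -0.0, 0.0]
contact_force: [-1.5, 1.0, -0.9]
opening: 0.232
finger_force: 98.1
time: 13.95
eef_pos: [0.5111, 0.2473, 0.1183]
tcp_rot: [0.192, 0.981, 0.0, 0.0]
contact_force: [0.4, 1.0, -0.4]
opening: 0.233
finger_force: 98.1
tcp [0.5114 0.2487 0.1185] t 14.0 open 0.231 F [-0.1  0.9  0. ] grip 98.1 q [ 0.27  0.17  1.93  0.    1.04 -0.91]
(0.544, 0.244, 0.116) -> [-32.    7.9   2.5]
```

View pics/stir1.png

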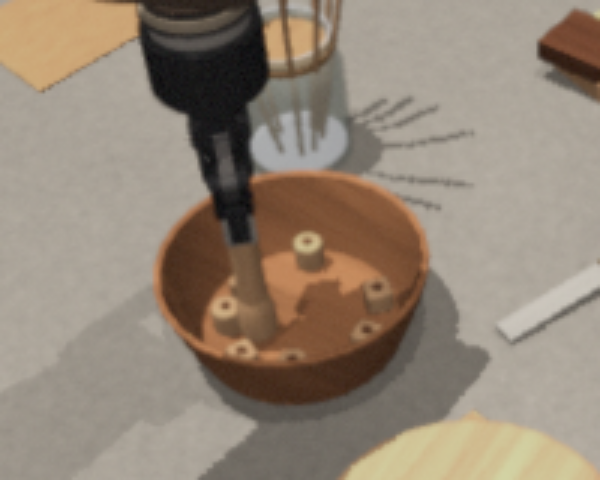

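The beads have been pushed outward and round, to (308,250), (378,292), (365,330), (290,358), (240,350) and (225,312), and all are low in the bowl. The rod is upright with its foot at (258,325). The forces are small, so I carry on.

```bash
python3 -m crank '[[[2,10,0],0,255],[[0,20,0],0,255],[[-5,30,0],0,255],[[-12,37,0],0,255],[[-21,42,0],0,255],[[-31,43,0],0,255],[[-42,42,0],0,255],[[-51,37,0],0,255],[[-58,30,0],0,255],[[-63,20,0],0,255]]'
python3 -m crank '[[[-2,-10,0],0,255],[[0,-20,0],0,255],[[5,-30,0],0,255],[[12,-37,0],0,255],[[21,-42,0],0,255],[[31,-43,0],0,255],[[42,-42,0],0,255],[[51,-37,0],0,255],[[58,-30,0],0,255],[[63,-20,0],0,255]]'
python3 -m crank '[[[2,10,0],0,255],[[0,20,0],0,255],[[-5,30,0],0,255],[[-12,37,0],0,255],[[-21,42,0],0,255],[[-31,43,0],0,255],[[-42,42,0],0,255],[[-51,37,0],0,255],[[-58,30,0],0,255],[[-63,20,0],0,255]]'
python3 -m crank '[[[-2,-10,0],0,255],[[0,-20,0],0,255],[[5,-30,0],0,255],[[12,-37,0],0,255],[[21,-42,0],0,255],[[31,-43,0],0,255],[[42,-42,0],0,255],[[51,-37,0],0,255],[[58,-30,0],0,255],[[63,-20,0],0,255]]'
python3 -m crank '[[[2,10,0],0,255],[[0,20,0],0,255],[[-5,30,0],0,255],[[-12,37,0],0,255],[[-21,42,0],0,255],[[-31,43,0],0,255],[[-42,42,0],0,255],[[-51,37,0],0,255],[[-58,30,0],0,255],[[-63,20,0],0,255]]'
python3 -m crank '[[[-2,-10,0],0,255],[[0,-20,0],0,255],[[5,-30,0],0,255],[[12,-37,0],0,255],[[21,-42,0],0,255],[[31,-43,0],0,255],[[42,-42,0],0,255],[[51,-37,0],0,255],[[58,-30,0],0,255],[[63,-20,0],0,255]]'
python3 - <<'E'
from h import *
c=read_camera("side"); cv2.imwrite("pics/stir2.png",cv2.resize(c["frame"][110:270,160:360],None,fx=3,fy=3)); to((.544,.244,.116),(.544,.244,.21))
E
```

```text
time: 15.0
eef_pos: [0.5779, 0.2397, 0.1183]
tcp_rot: [0.192, 0.981, -0.0, -0.0]
contact_force: [-0.5, -0.4, -1.2]
opening: 0.235
finger_force: 98.1
time: 16.0
eef_pos: [0.5112, 0.2473, 0.1184]
tcp_rot: [0.192, 0.981, 0.0, 0.0]
contact_force: [0.9, -0.4, -0.5]
opening: 0.231
finger_force: 98.1
time: 17.0
eef_pos: [0.5779, 0.2398, 0.1183]
tcp_rot: [0.192, 0.981, -0.0, -0.0]
contact_force: [-0.2, -0.4, -0.2]
opening: 0.236
finger_force: 98.1
time: 18.0
eef_pos: [0.5112, 0.2473, 0.1184]
tcp_rot: [0.192, 0.981, 0.0, 0.0]
contact_force: [0.4, 0.1, -0.1]
opening: 0.233
finger_force: 98.1
time: 19.0
eef_pos: [0.5779, 0.2397, 0.1183]
tcp_rot: [0.192, 0.981, -0.0, -0.0]
contact_force: [-0.2, -0.5, -0.0]
opening: 0.233
finger_force: 98.1
time: 20.0
eef_pos: [0.5112, 0.2473, 0.1184]
tcp_rot: [0.192, 0.981, 0.0, 0.0]
contact_force: [0.7, -0.6, -0.1]
opening: 0.232
finger_force: 98.1
tcp [0.5114 0.2487 0.1186] t 20.05 open 0.232 F [-0.   0.  -0.5] grip 98.1 q [ 0.27  0.17  1.93  0.    1.04 -0.91]
(0.544, 0.244, 0.116) -> [-32.    7.9   2.6]
(0.544, 0.244, 0.21) -> [-32.    8.  -91.4]
```

View pics/stir2.png

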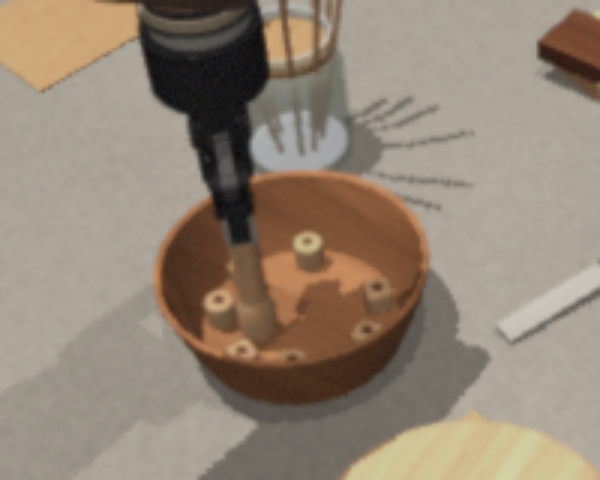

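All seven beads lie against the wall, in the bowl, at (308,250), (378,292), (365,330), (290,358), (240,350), (220,305) and about (235,268). That makes 3.5 turns past the outward spiral, so I lift the rod and carry it back.

```bash
python3 -m crank '[[[-10,3,0],0,255],[[-20,6,0],0,255],[[-32,9,-5],0,255],[[-32,9,-30],0,255],[[-32,9,-65],0,255],[[-32,9,-94],0,255],[[-32,9,-94],0,255],[[-32,9,-94],0,255]]'
python3 -m crank '[[[-8,-48,0],0,255],[[-20,-95,0],0,255],[[-33,-142,0],0,255],[[-47,-189,0],0,255],[[-61,-236,0],0,255],[[-75,-283,0],0,255],[[-85,-331,0],0,255],[[-95,-379,0],0,255],[[-105,-427,0],0,255],[[-115,-465,0],0,255]]'
python3 -m crank '[[[0,0,0],0,255],[[0,0,0],0,255]]'
python3 -c "
from h import *
to((.473,-.265,.21),(.473,-.265,.110))"
```

```text
time: 20.85
eef_pos: [0.5459, 0.242, 0.2132]
tcp_rot: [0.193, 0.981, 0.0, 0.001]
contact_force: [-1.2, 0.6, -0.6]
opening: 0.236
finger_force: 98.1
time: 21.85
eef_pos: [0.474, -0.2339, 0.2102]
tcp_rot: [0.193, 0.981, 0.001, -0.002]
contact_force: [1.2, -0.3, -1.2]
opening: 0.236
finger_force: 98.3
time: 22.05
eef_pos: [0.4747, -0.232, 0.2103]
tcp_rot: [0.193, 0.981, 0.001, -0.002]
contact_force: [-0.0, 0.8, -0.6]
opening: 0.234
finger_force: 98.3
tcp [ 0.4747 -0.232   0.2103] t 22.05 open 0.234 F [-0.   0.8 -0.6] grip 98.3 q [-0.65 -0.02  1.95  0.    1.21 -1.83]
(0.473, -0.265, 0.21) -> [-10.9 -31.2   0.2]
(0.473, -0.265, 0.11) -> [-11.3 -31.3 100.2]
```

```bash
python3 -m crank '[[[-11,-31,0],0,255],[[-11,-31,0],0,255],[[-11,-31,20],0,255],[[-11,-31,45],0,255],[[-11,-31,70],0,255],[[-11,-31,88],0,255],[[-11,-31,96],0,255],[[-11,-31,98],0,255],[[-11,-31,98],0,255]]'
python3 -c "
from h import *
to((.473,-.265,.1075))"
```

```text
time: 22.95
eef_pos: [0.4747, -0.2639, 0.1146]
tcp_rot: [0.192, 0.981, 0.0, 0.0]
contact_force: [-0.1, 0.1, -0.4]
opening: 0.237
finger_force: 98.3
tcp [ 0.4747 -0.2639  0.1146] t 22.95 open 0.237 F [-0.1  0.1 -0.4] grip 98.3 q [-0.69  0.13  1.99  0.    1.02 -1.88]
(0.473, -0.265, 0.1075) -> [ 1.1 -1.7  7.1]
```

```bash
python3 -m crank '[[[0,0,3],0,255],[[0,0,5],0,255],[[0,0,6],0,255],[[0,0,6],0,255]]'
python3 -m crank '[[[0,0,1],0,255],[[0,0,1],0,255],[[0,0,1],0,0],[[0,0,1],0,0],[[0,0,1],0,0],[[0,0,1],0,0],[[0,0,1],0,0],[[0,0,1],0,0],[[0,0,1],0,0]]'
python3 -m crank '[[[0,0,-15],0,0],[[0,0,-45],0,0],[[0,0,-85],0,0],[[0,0,-92],0,0],[[0,0,-92],0,0],[[0,0,-92],0,0]]' 60
python3 - <<'E'
from h import *
for n,(t0,t1,q0,q1) in (("side",(340,440,345,415)),("top",(285,325,415,475))):
    P=cloud(read_camera(n)); a=P[t0:t1,q0:q1].reshape(-1,3); k=a[(a[:,2]>.155)&(a[:,2]<.175)]; print(n,len(k),k.mean(0) if len(k) else 0, k[:,2].max() if len(k) else 0)
to((.527,-.002,.20),(.527,-.002,.0325))
E
```

```text
time: 23.35
eef_pos: [0.4743, -0.2645, 0.1084]
tcp_rot: [0.192, 0.981, -0.0, 0.0]
contact_force: [0.6, 0.3, -0.7]
opening: 0.237
finger_force: 98.3
time: 24.25
eef_pos: [0.4742, -0.2645, 0.1073]
tcp_rot: [0.192, 0.981, -0.0, -0.0]
contact_force: [-0.1, 0.1, 0.0]
opening: 1.005
finger_force: 0.0
time: 24.85
eef_pos: [0.4739, -0.2641, 0.1989]
tcp_rot: [0.192, 0.981, 0.0, -0.0]
contact_force: [-0.4, -0.5, -0.2]
opening: 1.0
finger_force: 0.0
side 173 [ 0.47290786 -0.26611494  0.16222297] 0.16626859434586916
top 11 [ 0.46962393 -0.26235605  0.16359478] 0.16739948599201937
tcp [ 0.4734 -0.2638  0.1976] t 24.95 open 1.001 F [-0.6  0.8 -0.9] grip 0.0 q [-0.7   0.03  1.93 -0.    1.18 -1.88]
(0.527, -0.002, 0.2) -> [ 49.1 262.6  -2. ]
(0.527, -0.002, 0.0325) -> [ 48.6 262.5 165.5]
```

The rod stands upright with its top at 165 mm, in the tin. On to the lid.

```bash
python3 -m crank '[[[9,48,0],0,0],[[18,97,0],0,0],[[27,146,0],0,0],[[36,195,0],0,0],[[45,243,0],0,0],[[49,263,0],0,0],[[49,263,30],0,0],[[49,263,60],0,0],[[49,263,60],0,0],[[49,263,60],0,0]]'
python3 - <<'E'
from h import *
for n,(r0,r1,c0,c1) in(("side",(250,350,250,385)),("top",(235,325,275,370))):
    P=cloud(read_camera(n)); a=P[r0:r1,c0:c1].reshape(-1,3)
    f=a[(a[:,2]>.018)&(a[:,2]<.032)&(np.hypot(a[:,0]-.527,a[:,1])<.12)]; print(n,len(f),np.percentile(f[:,2],[2,50,98]),cv2.minEnclosingCircle(f[:,:2].astype(np.float32)))
to((.527,-.002,.0325))
E
```

```text
time: 25.95
eef_pos: [0.5272, -0.0023, 0.1382]
tcp_rot: [0.192, 0.981, -0.0, -0.002]
contact_force: [-0.1, -0.4, 0.8]
opening: 1.003
finger_force: 0.0
side 6854 [0.01904693 0.02238454 0.02557734] ((0.5272413492202759, -0.0036593449767678976), 0.1054479256272316)
top 2173 [0.01925724 0.02426416 0.03001243] ((0.5275538563728333, 0.001256051822565496), 0.10352861136198044)
tcp [ 0.5289 -0.0028  0.1406] t 26.05 open 1.002 F [ 0.5 -0.6 -0.1] grip 0.0 q [-0.2   0.06  2.01  0.    1.07 -1.38]
(0.527, -0.002, 0.0325) -> [  2.3  -0.  108.1]
```

```bash
python3 -m crank '[[[1,0,40],0,0],[[1,0,75],0,0],[[1,0,95],0,0],[[1,0,104],0,0],[[1,0,105],0,0],[[1,0,105],0,0]]'
python3 -m crank '[[[0,0,0],0,255],[[0,0,0],0,255],[[0,0,0],0,255],[[0,0,0],0,255],[[0,0,0],0,255],[[0,0,0],0,255],[[0,0,0],0,255],[[0,0,0],0,255],[[0,0,0],0,255]]' 60
python3 -m crank '[[[0,0,-10],0,255],[[0,0,-30],0,255],[[0,0,-70],0,255],[[0,0,-115],0,255],[[0,0,-130],0,255],[[0,0,-130],0,255],[[0,0,-130],0,255]]'
python3 -c "
from h import *
to((.544,.244,.16),(.544,.244,.09))"
```

```text
time: 26.65
eef_pos: [0.5286, -0.0024, 0.036]
tcp_rot: [0.192, 0.981, -0.0, 0.001]
contact_force: [-0.6, 0.7, -0.8]
opening: 1.0
finger_force: 0.0
time: 27.55
eef_pos: [0.5278, -0.002, 0.0351]
tcp_rot: [0.192, 0.981, 0.0, 0.001]
contact_force: [-0.8, 0.4, 6.3]
opening: 0.332
finger_force: 59.6
time: 28.25
eef_pos: [0.5258, -0.0018, 0.1623]
tcp_rot: [0.192, 0.981, -0.0, -0.002]
contact_force: [-1.1, -0.4, -3.7]
opening: 0.333
finger_force: 59.6
tcp [ 0.5258 -0.0018  0.1623] t 28.25 open 0.333 F [-1.1 -0.4 -3.7] grip 59.6 q [-0.2   0.03  2.   -0.    1.12 -1.38]
(0.544, 0.244, 0.16) -> [ 75.8 234.6   2.4]
(0.544, 0.244, 0.09) -> [ 75.6 234.6  72.4]
```

```bash
python3 -m crank '[[[12,40,0],0,255],[[27,87,0],0,255],[[43,134,0],0,255],[[58,181,0],0,255],[[71,220,0],0,255],[[75,235,0],0,255],[[75,235,15],0,255],[[75,235,40],0,255],[[75,235,55],0,255],[[75,235,55],0,255]]'
python3 -m crank '[[[0,0,0],0,255],[[0,0,0],0,255]]'
python3 -c "
from h import *
to((.544,.244,.088))"
```

```text
time: 29.25
eef_pos: [0.543, 0.2417, 0.1039]
tcp_rot: [0.193, 0.981, -0.002, -0.005]
contact_force: [-0.6, -0.5, -2.4]
opening: 0.331
finger_force: 60.0
time: 29.45
eef_pos: [0.5473, 0.2435, 0.1104]
tcp_rot: [0.193, 0.981, 0.0, 0.001]
contact_force: [0.3, 0.2, -2.5]
opening: 0.334
finger_force: 60.0
tcp [0.5473 0.2435 0.1104] t 29.45 open 0.334 F [ 0.3  0.2 -2.5] grip 60.0 q [ 0.25  0.25  1.86 -0.    1.03 -0.93]
(0.544, 0.244, 0.088) -> [ 3.3 -0.8 22.4]
```

```bash
python3 -m crank '[[[2,0,4],0,255],[[2,0,8],0,255],[[2,0,12],0,255],[[2,0,15],0,255],[[2,0,17],0,255],[[2,0,18],0,255],[[2,0,19],0,255],[[2,0,19],0,255]]'
python3 -c "
from h import *
to((.544,.244,.088))"
```

```text
time: 30.25
eef_pos: [0.5446, 0.2447, 0.0911]
tcp_rot: [0.192, 0.981, -0.0, 0.0]
contact_force: [-3.3, -0.8, 3.8]
opening: 0.333
finger_force: 60.5
tcp [0.5446 0.2447 0.0911] t 30.25 open 0.333 F [-3.3 -0.8  3.8] grip 60.5 q [ 0.25  0.27  1.87 -0.    1.   -0.93]
(0.544, 0.244, 0.088) -> [ 0.3 -0.9  3.1]
```

```bash
python3 -m crank '[[[0,0,0],0,0],[[0,0,0],0,0],[[0,0,0],0,0],[[0,0,0],0,0],[[0,0,0],0,0],[[0,0,0],0,0]]'
python3 -m crank '[[[0,0,-20],0,0],[[0,0,-60],0,0],[[0,0,-105],0,0],[[0,0,-110],0,0],[[20,-48,-110],0,0],[[40,-95,-110],0,0],[[55,-140,-110],0,0],[[65,-185,-110],0,0],[[75,-230,-110],0,0],[[80,-270,-110],0,0]]'
python3 - <<'E'
from h import *
for n,(r0,r1,c0,c1) in(("side",(160,250,200,315)),("top",(210,325,155,270))):
    c=read_camera(n);P=cloud(c); a=P[r0:r1,c0:c1].reshape(-1,3)
    f=a[(a[:,2]>.068)&(a[:,2]<.095)&(np.hypot(a[:,0]-.545,a[:,1]-.243)<.1)]
    s=np.linalg.lstsq(np.c_[f[:,:2]-[.545,.243],np.ones(len(f))],f[:,2],rcond=None)[0]
    print(n,len(f),"tilt",s[:2].round(4),"z",s[2].round(4),f.mean(0).round(4)); cv2.imwrite(f"pics/end_{n}.png",c["frame"])
to((.5,0,.2))
E
```

```text
time: 30.85
eef_pos: [0.5445, 0.2447, 0.0903]
tcp_rot: [0.192, 0.981, 0.0, 0.0]
contact_force: [-0.0, -0.1, 0.4]
opening: 1.003
finger_force: 0.0
time: 31.85
eef_pos: [0.3668, 0.0239, 0.1997]
tcp_rot: [0.192, 0.981, -0.0, -0.0]
contact_force: [1.2, -0.4, 0.6]
opening: 0.997
finger_force: 0.0
side 4049 tilt [ 0.0006 -0.0038] z 0.0786 [0.551  0.2302 0.0787]
top 6277 tilt [0.0004 0.0021] z 0.0806 [0.5443 0.2426 0.0806]
tcp [0.3668 0.0221 0.1997] t 31.95 open 1.0 F [0.3 0.5 0.6] grip 0.0 q [-0.22 -0.43  2.31 -0.    1.26 -1.39]
(0.5, 0, 0.2) -> [-131.5   30.5   -0.2]
```

View pics/end_side.png

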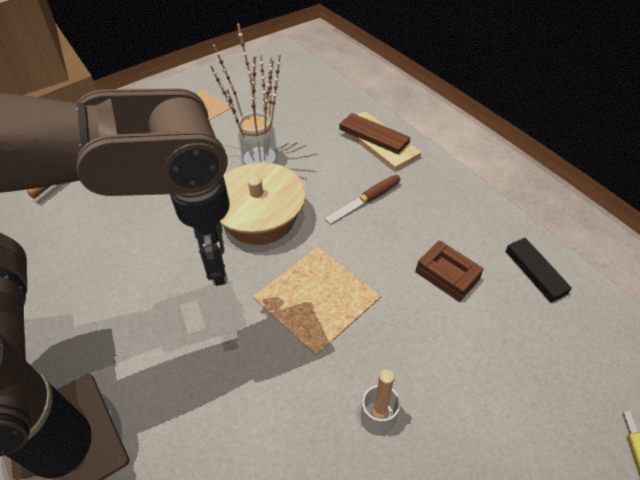

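The lid sits flat on the bowl at (258,200), level and at the right height. The rod stands in the tin at (383,395), and the jar, chisel and block are where they were.

```bash
python3 -m crank '[[[0,0,0],0,0],[[0,0,0],0,0],[[0,0,0],0,0]]' && python3 -c "
from plant import ctrl
print(ctrl.sign_off())"
```

```text
time: 32.25
eef_pos: [0.369, 0.0256, 0.2003]
tcp_rot: [0.191, 0.982, 0.0, -0.0]
contact_force: [-0.0, 0.3, -0.2]
opening: 1.001
finger_force: 0.0
the job is handed in; nothing more can be done
None
```

I handed the job in at about 32 s: the beads were stirred just over three full turns and stayed in the bowl, the rod is back upright in the tin, the lid sits flat and fully home, and the chisel, block and jar look unmoved.

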